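# Seat the reference carrier in the colour reader and take the reading

### The job

Calibrate the colour reader on the bench: push the black reference carrier lying on its deck back against the guide rail, slide it along the rail into the corner pocket until it is fully home and the spring latch has closed behind it, then press the round key on the front of the reader fully down and let it come up again. Only push it with the fingertips: do not pinch the carrier or lift it off the deck, and see that the vial, the tin and the hand stamp standing round the reader stay where they are.

Things in the scene. Friction and masses are not known exactly. Their poses are not given: they have to be found in the camera images.
- reader: low white bench instrument, fixed, 226 mm (its x) by 300 mm (its y). Origin: centre of its underside, on the bench; x points to its back, y to its left, z up. A bare metal deck plate, top at z = 46 mm, covers x -40 to +108 mm and y -144 to +144 mm. In front of the deck (x below -40 mm) are a flat dark display (y -100 to +10 mm) and the key.
- rail (a point): point on the front face, upper edge, of the steel guide rail along the back of the deck: x 80, y -50 mm in the reader's frame. The rail runs along y for the whole deck, 14 mm thick, 14 mm high above the deck. Axes as the reader's.
- stop (a point): point on the right-hand face, upper edge, of the steel end stop: x 56, y 105 mm in the reader's frame. The stop spans x 27 to 94 mm, is 14 mm thick and 16 mm high above the deck. Rail and stop form the corner of the pocket. Axes as the reader's.
- side_bar (a point): point on the inner face, upper edge, of the fixed bar that is the pocket's front side: x 29, y 75 mm in the reader's frame. The bar spans y 40 to 105 mm with a slanted lead-in at its right end, 12 mm thick, 9 mm high above the deck. The pocket is 51 mm wide between bar and rail and open to the right (-y), where the carrier slides in.
- nest (a point): the point on the deck where the centre of the carrier's underside lies when it is fully home (touching rail and stop): 56 mm, 69 mm, 46 mm in the reader's frame, over a round glass reading window. Axes as the reader's.
- carrier: black flat block 48 mm (x) by 72 mm (y) by 20 mm high with an inset metal plate and low thumb ridges on top, 0.29 kg, loose; it lies flat on the right-hand part of the deck, clear of the rail, turned up to 0.35 rad from its seated heading. Origin: centre of its underside; z up. In the pocket its long sides lie along the rail and its axes are parallel to the reader's.
- edge_back: black edge strip, part of the carrier, on its long side facing the rail (+x); 18 mm high, 2 mm thick, its outer face is the carrier's side face. Origin: the strip's centre.
- edge_front: black edge strip, part of the carrier, on its long side facing away from the rail (-x); 18 mm high, 2 mm thick, its outer face is the carrier's side face. Origin: the strip's centre.
- edge_left: black edge strip, part of the carrier, on its short side that leads into the pocket (+y); 18 mm high, 2 mm thick, its outer face is the carrier's side face. Origin: the strip's centre.
- edge_right: black edge strip, part of the carrier, on its short side that trails (-y); 18 mm high, 2 mm thick, its outer face is the carrier's side face. Origin: the strip's centre.
- latch (a joint): spring latch, a grey finger 9 mm high on the deck, pivot at x 17, y -8 mm in the reader's frame, reaching 40 mm left and inward. 0 rad = closed (its start), grows to 0.6 rad at most as it swings to the front. The carrier sliding along the rail pushes it aside (3 to 8 N in all); it springs shut behind the carrier's right end when that is home, with some 4 mm of play.
- latch_nose (a point): inner corner of the latch's free end, on its upper edge; closed it lies at about x 33, y 29 mm in the reader's frame, 7 mm inside the path of a carrier lying against the rail.
- key (a joint): round push key, radius 13 mm, standing proud of its round grey collar, on the front left of the reader; 0 = up, 0.005 m = fully down; springs back up; fully down takes 5 N.
- key_top (a point): centre of the key's top face while it is up; pressed straight down.
- vial: glass sample vial with screw cap, 27 mm across, 85 mm tall, standing behind the reader. Leave it. Origin: centre of its underside.
- tin: open round sample tin, 56 mm across, 28 mm high, to the right of the reader. Leave it. Origin: centre of its underside.
- stamp: hand stamp with turned wooden handle, 26 by 50 mm foot, 74 mm tall, behind the reader. Leave it. Origin: centre of its underside.

How it is judged:
On the way, in this order (a step that is already met when the one before it is completed fails the run):
1. the carrier lies along the rail, still short of the pocket (x of carrier in the frame of nest above -0.007 m and angle between the y axis of carrier and the y axis of nest, either way round below 0.12 rad and y of carrier in the frame of nest below -0.015 m).
2. the carrier is fully home in the corner and the latch has closed behind it (x of carrier in the frame of nest above -0.006 m and y of carrier in the frame of nest above -0.006 m and angle between the y axis of carrier and the y axis of nest, either way round below 0.08 rad and value of joint latch below 0.06 rad), for 0.2 s.
3. the key is pressed fully down (value of joint key above 0.004 m).
At the end, for the whole second after the job is handed in: The carrier lies flat and still in the corner pocket, within 6 mm of rail and stop and within 0.08 rad of square; the latch is closed behind it (below 0.06 rad); the key is up again (within 1 mm) (all of step 2 and distance between carrier and nest below 0.008 m and angle between carrier's own z axis and vertical below 0.05 rad and value of joint key below 0.001 m and linear speed of carrier below 0.01 m/s); the robot touches nothing.
It fails at once if the carrier is lifted more than 8 mm off the deck or tipped more than 0.25 rad (z of carrier in the frame of nest above 0.008 m or angle between carrier's own z axis and vertical above 0.25 rad).
It fails at once if the carrier is pinched: the fingers press on two opposite sides of it at once (contact force between each of edge_back, edge_front and the fingers above 2 N or contact force between each of edge_left, edge_right and the fingers above 2 N).
It fails at once if the carrier falls off the deck (z of carrier in the frame of nest below -0.01 m).
It fails at once if the vial, the tin or the stamp is moved more than 20 mm or knocked over (distance of any of vial, tin, stamp from where it was at the start of the episode above 0.02 m or angle between any of vial, stamp's own z axis and vertical above 0.4 rad).
It also fails if it takes over 48 s, if anything falls off the work surface, if the arm or the gripper's body presses on something with over 40 N, if the wrist force passes 120 N, or if a joint passes its speed limit or range.

### The arm

A 7-joint arm with a two-finger parallel gripper is mounted at the origin on a cart in front of the work surface, level with it; the furniture and walls round the work are solid. World frame = base frame: x ahead of the robot, y to its left, z up, the work surface at z = 0. Lengths are in m, angles in rad, forces in N, time in s.
With the tool pointing down it reaches from about 0.425 to 0.925 m from the base axis. Payload 6.8 kg.
Tool frame: the origin (TCP) lies midway between the tips of the shut fingers; the grasp point (between the pads) lies 19 mm behind it; z points along the fingers, y is the line along which they close (so a half turn about z gives the same grasp; the last joint's range is limited). The gripper opens to 85 mm and grips with 20 to 120 N. Pads are 22 mm wide; open, the fingers measure 114 mm over their backs; the gripper's body (76 mm by 85 mm) begins 54 mm behind the grasp point. The pads swing forward as they close: fully open they stand 13 mm farther back than shut.
Start: joints at [-1.387, 0.477, 0.022, 1.555, -0.011, 1.109, -0.083], TCP at [0.194, 0.646, 0.231] pointing down, gripper open.
Joint ranges: [-2.96, 2.96], [-0.34, 2.1], [-1.41, 1.46], [0.24, 2.44], [-1.37, 4.51], [0.17, 1.92], [-2.96, 2.96]. Speed limits (rad/s): [2.39, 2.39, 3.14, 3.14, 3.14, 3.14, 3.14].

### API

Orientations are given as a unit quaternion [w, x, y, z].
In Python, from station import bot gives the robot as it stands.
- The arm moves only by the tool jog_arm, never from a script. Its argument "rows" is a list of rows, each an object of numbers: "fingers": the finger opening in mm, from 0 to 85.4; "x", "y", "z": the shift along the tool's x, y, z in mm; "ax", "ay", "az": the turn, a rotation vector about the tool's x, y, z in degrees. A call has exactly 8 rows; each row shifts and turns the commanded pose from where the row before left it, along the tool's axes as they then stand; what a row does not reach is not made up. A row lasts 1/10 s, in which the tool goes at most 50 mm and 8.59 degrees, less where a joint would pass 70% of its speed; a pose out of reach is approached as far as the arm can. A call with a gripper value outside its range is refused whole. The fingers move at their own pace and stop on an object; "force" is the grip in N (left out, the last holds). Time passes only in rows, so rows that do not move let the fingers close, or fill a call up. It gives the time, the measured TCP pose, the force, the opening and the grip force at its end, in the units of the state.
- bot.get_obs(): the state, without advancing time (a new reading comes with each control period).
- bot.read_camera(name): name is "side" or "top" or "wrist"; returns a dict with "pixels" (420x560x3 uint8, red, green, blue), "vertical_fov" (degrees; the focal length in pixels is half the picture's height over the tangent of half this angle, whatever the lens; pixels are square), "cx", "cy" (the principal point, pixels), "dist_coeffs" ([k1, k2, p1, p2, k3] as OpenCV has them; the pictures are not rectified), "world_from_camera" (4x4, takes a point from camera to world coordinates). Camera axes: x right, y down, z forward; pixel columns grow to the right and rows downward; lengths in m; the calibration is good to about 2 mm. A picture is of the moment at which its call begins. There is no depth.
- bot.hand_in(): hands the job in; it is judged then, once.
The state is a dict: "t": time; "q": joint angles; "joint_vel": joint speeds; "joint_torque": joint torques, N m; "eef_pos": TCP position; "tool_rot": TCP orientation; "contact_force": force on the tool from outside, world axes, zero at the start; "torque": the same for the moment, N m; "gripper_width": opening from 0.0 (shut) to 1.0 (fully open); "grasp_force": force on a finger pad.
Only numpy, scipy, OpenCV 4.12 (cv2) and the standard library are available. Lean on these libraries where they do the work, as an engineer would, in place of code of your own. Each camera call takes 0.05 s, during which the arm holds its last target. There are 200 camera calls.

## Working session

There is one attempt and no reset: what is moved stays moved. The work goes in short steps, Python scripts to look and compute and a tool call to move; the robot and the scene stay as the last step left them, time stands still between calls to the robot, and variables do not carry over. Pictures are saved under pics/ and viewed, at most 10 in all, crops included, and the job is handed in when it is done.

Besides the shell and the picture viewer there is one more tool, called after "Request:" as name(argument=value, ...) on one line, values as JSON. jog_arm: Moves the arm, as the interface text tells. Its arguments: {"type":"object","properties":{"rows":{"type":"array","items":{"type":"object","properties":{"fingers":{"type":"number"},"x":{"type":"number"},"y":{"type":"number"},"z":{"type":"number"},"ax":{"type":"number"},"ay":{"type":"number"},"az":{"type":"number"}}}},"force":{"type":"number"}},"required":["rows"]}

```bash
mkdir -p pics; ls; cat > h.py <<'E'
import numpy as np, cv2
from station import bot
from scipy.spatial.transform import Rotation as R
def cam(n,save=None):
    c=bot.read_camera(n)
    if save: cv2.imwrite('pics/'+save,c['pixels'][:,:,::-1])
    f=210/np.tan(np.radians(c['vertical_fov']/2))
    c['K']=np.array([[f,0,c['cx']],[0,f,c['cy']],[0,0,1.]]);c['D']=np.array(c['dist_coeffs'],float);c['T']=np.array(c['world_from_camera'])
    return c
def ray(c,uv):
    p=cv2.undistortPoints(np.array([[uv]],float),c['K'],c['D'])[0,0]
    return c['T'][:3,3],c['T'][:3,:3]@np.array([p[0],p[1],1])
def onz(c,uv,z):
    o,d=ray(c,uv);return o+d*(z-o[2])/d[2]
def tri(l):
    A=0;b=0
    for c,uv in l:
        o,d=ray(c,uv);d=d/np.linalg.norm(d);P=np.eye(3)-np.outer(d,d);A=A+P;b=b+P@o
    return np.linalg.solve(A,b)
def proj(c,X):
    Ti=np.linalg.inv(c['T']);return cv2.projectPoints(np.array(X,float).reshape(-1,3),cv2.Rodrigues(Ti[:3,:3])[0],Ti[:3,3],c['K'],c['D'])[0][:,0]
E
python3 - <<'E'
from h import *
import pickle
for n in ['side','top','wrist']:
    c=cam(n,n+'0.png');pickle.dump(c,open(n+'0.pkl','wb'));print(n,c['T'].round(3).tolist(),c['vertical_fov'])
o=bot.get_obs();print(o['t'],o['eef_pos'],o['tool_rot'],R.from_quat(np.roll(o['tool_rot'],-1)).as_matrix().round(3))
E
```

```text
pics
side [[-0.153, 0.615, -0.773, 1.283], [0.988, 0.096, -0.12, 0.07], [0.001, -0.782, -0.623, 0.613], [0.0, 0.0, 0.0, 1.0]] 55.444213373543256
top [[0.014, -0.994, 0.107, 0.502], [-0.999, -0.011, 0.031, -0.054], [-0.03, -0.107, -0.994, 1.095], [0.0, 0.0, 0.0, 1.0]] 47.23973235842414
wrist [[0.287, 0.91, 0.298, 0.117], [0.958, -0.272, -0.091, 0.67], [-0.002, 0.312, -0.95, 0.373], [0.0, 0.0, 0.0, 1.0]] 58.896218529572856
0.15 [0.1940594  0.64605515 0.23056155] [-4.71477139e-05  1.45370143e-01  9.89377097e-01 -6.92731696e-04] [[-0.958  0.288 -0.   ]
 [ 0.288  0.958 -0.001]
 [-0.    -0.001 -1.   ]]
```

View pics/top0.png

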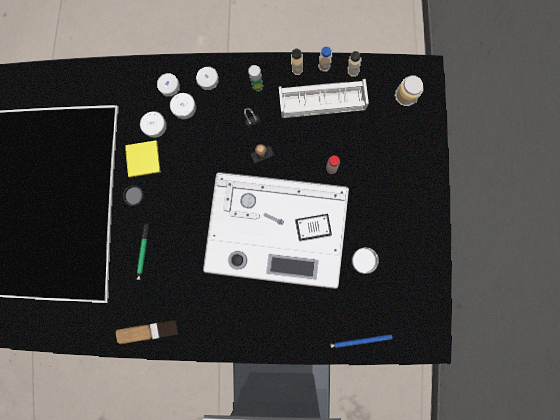

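View pics/side0.png

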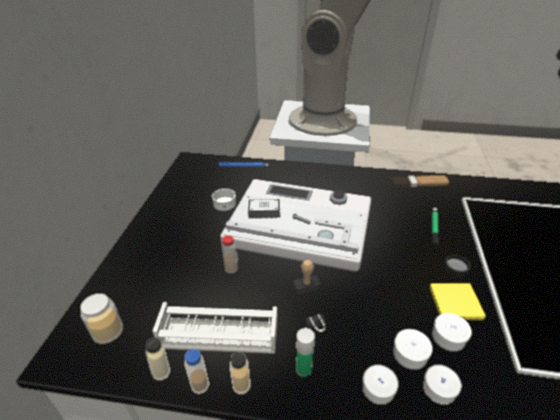

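The top view shows the reader at about u 204–348, v 173–288, with the key at (237,260) and the carrier at (313,227). I'll enlarge both views to get precise pixels.

```bash
python3 - <<'E'
import cv2
for n,(x,y,w,h) in dict(top=(198,165,156,120),side=(220,175,160,95)).items():
    im=cv2.imread(f'pics/{n}0.png')[y:y+h,x:x+w]
    im=cv2.resize(im,None,fx=5,fy=5,interpolation=cv2.INTER_CUBIC)
    cv2.imwrite(f'pics/{n}0c.png',im)
E
```

```text
(no output)
```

View pics/top0c.png

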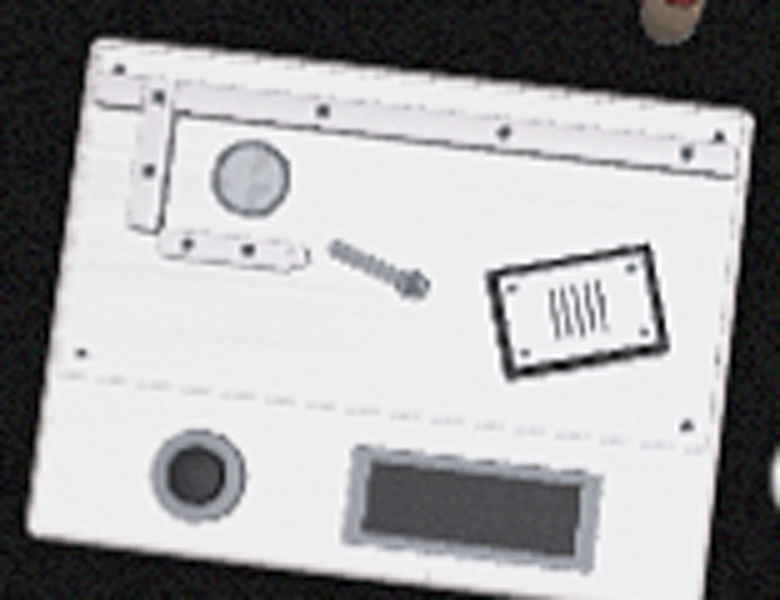

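View pics/side0c.png

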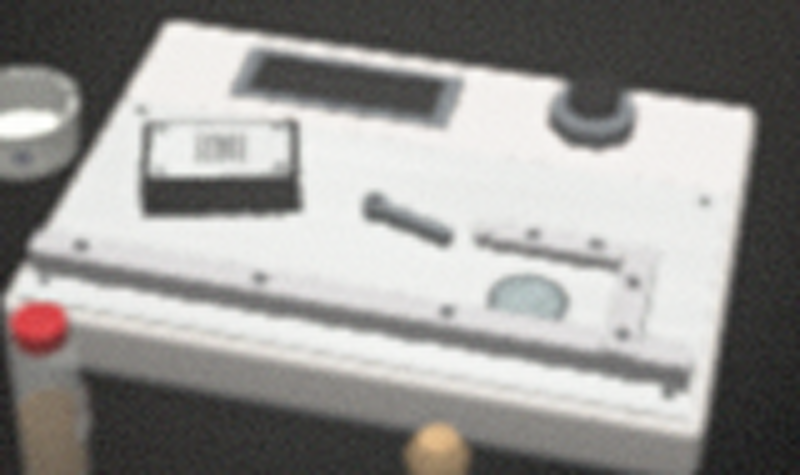

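Top crop: the carrier's top corners are at (488,272), (650,246), (667,350) and (510,378). The window is at (252,178), the latch pivot at (415,285) and the key at (197,475). The side crop shows the window at (528,300), the pivot at (378,207), and the carrier's top face at (147..298, 122..178).

```bash
cat > m.py <<'E'
from h import *
import pickle
from scipy.optimize import least_squares
t=pickle.load(open('top0.pkl','rb'));s=pickle.load(open('side0.pkl','rb'))
T=lambda x,y:((x+.5)/5-.5+198,(y+.5)/5-.5+165)
S=lambda x,y:((x+.5)/5-.5+220,(y+.5)/5-.5+175)
for n,a,b in [('window',(252,178),(528,300)),('pivot',(415,285),(378,207)),('key',(197,475),(594,95)),('c1',(488,272),(300,178)),('c2',(650,246),(142,178)),('c3',(667,350),(147,122)),('c4',(510,378),(297,122)),('bl',(92,40),(695,438)),('fl',(28,535),(755,112)),('stopcorner',(173,117),(612,345))]:
    print(n,tri([(t,T(*a)),(s,S(*b))]).round(4))
F=[(t,T(252,178),(56,69,46)),(s,S(528,300),(56,69,46)),(t,T(173,117),(80,105,60)),(t,T(160,232),(27,105,62)),(t,T(735,176),(80,-144,48)),(t,T(92,40),(113,150,46)),(t,T(753,112),(113,-150,46)),(t,T(28,535),(-113,150,46)),(s,S(755,112),(-113,150,46)),(s,S(695,438),(113,150,46)),(s,S(172,22),(-113,-150,46))]
def W(p,q): 
    q=np.array(q,float)/1000;c,w=np.cos(p[2]),np.sin(p[2]);return np.array([p[0]+c*q[0]-w*q[1],p[1]+w*q[0]+c*q[1],q[2]])
def r(p): return np.concatenate([proj(c,W(p,q))[0]-uv for c,uv,q in F])
o=least_squares(r,[.55,0,-.1],loss='soft_l1');print(o.x,o.fun.reshape(-1,2).round(1).tolist())
P=o.x;np.save('P.npy',P)
def toR(X):
    d=np.array(X[:2])-P[:2];c,w=np.cos(P[2]),np.sin(P[2]);return np.array([c*d[0]+w*d[1],-w*d[0]+c*d[1]])*1000
C=[toR(onz(t,T(*a),.066)) for a in [(488,272),(650,246),(667,350),(510,378)]];C=np.array(C);print(C.round(1),C.mean(0),'side',[toR(onz(s,S(*a),.066)).round(1) for a in [(300,178),(142,178),(147,122),(297,122)]])
e=C[0]-C[1]+C[3]-C[2];print('carrier yaw in reader',np.arctan2(-e[0],e[1]),np.linalg.norm(e)/2)
print('key',toR(onz(t,T(197,475),.055)))
for n,uv in dict(vial=(333,168),stamp=(262,153),tin=(365,261)).items(): print(n,toR(onz(t,uv,.02)))
E
python3 m.py
```

```text
window [0.645  0.0561 0.0462]
pivot [ 0.5979 -0.0157  0.0501]
key [0.5136 0.0758 0.0616]
c1 [ 0.6025 -0.0488  0.0662]
c2 [ 0.6143 -0.1179  0.067 ]
c3 [ 0.5698 -0.1258  0.064 ]
c4 [ 0.5571 -0.0583  0.0624]
bl [0.7082 0.1293 0.0388]
fl [0.4861 0.1532 0.0403]
stopcorner [0.6715 0.092  0.0498]
[ 0.58186917 -0.00677129 -0.10519972] [[0.1, 0.1], [-0.1, 0.0], [0.4, -1.2], [-0.3, -0.4], [0.7, 0.7], [-0.4, -1.4], [1.2, -0.8], [-1.1, 0.4], [0.6, -2.0], [1.8, -1.9], [-1.5, -1.9]]
[[  24.9  -39.6]
 [  44.2 -107.5]
 [   0.4 -119.7]
 [ -19.3  -54.2]] [ 12.56528029 -80.25735453] side [array([ 24.7, -39.8]), array([  42.6, -107.2]), array([   3. , -118.5]), array([-14.7, -52.2])]
carrier yaw in reader 0.2841126047679839 69.51557109796417
key [-76.51883829  75.60162232]
vial [ 155.155246   -110.87599555]
stamp [171.57629651  54.26253108]
tin [ -46.16752581 -204.66063683]
```

The heights check out: window 46 mm, carrier top about 65 mm. Next I'll align the tool with the reader, so that tool x is −reader x and tool y is reader y, and approach.

Request:
jog_arm(rows=[{"az":-5.35,"fingers":30},{"az":-5.35},{"x":-32,"y":-33},{"x":-32,"y":-33},{"x":-32,"y":-33},{"x":-32,"y":-33},{"x":-32,"y":-33},{"x":-32,"y":-33}])

```text
invalid input
```

```bash
cat > st.py <<'E'
from h import *
P=np.load('P.npy')
def toR(X):
    d=np.array(X[:2])-P[:2];c,w=np.cos(P[2]),np.sin(P[2]);return np.array([c*d[0]+w*d[1],-w*d[0]+c*d[1],X[2]])*1000
o=bot.get_obs();M=R.from_quat(np.roll(o['tool_rot'],-1)).as_matrix()
print('t',o['t'],'reader TCP',toR(o['eef_pos']).round(1),'yaw err deg',np.degrees(np.arctan2(M[1,1],M[0,1])-np.pi/2-P[2]).round(2),'F',o['contact_force'].round(1),'w',o['gripper_width'])
E
python3 st.py
```

```text
t 0.15 reader TCP [-454.2  608.5  230.6] yaw err deg -10.69 F [-0.9  0.6  0.9] w 0.9981839491581388
```

Request:
jog_arm(rows=[{"x":0,"y":0,"z":0,"ax":0,"ay":0,"az":-5.35,"fingers":30},{"x":0,"y":0,"z":0,"ax":0,"ay":0,"az":-5.35,"fingers":30},{"x":-32,"y":-33,"z":0,"ax":0,"ay":0,"az":0,"fingers":30},{"x":-32,"y":-33,"z":0,"ax":0,"ay":0,"az":0,"fingers":30},{"x":-32,"y":-33,"z":0,"ax":0,"ay":0,"az":0,"fingers":30},{"x":-32,"y":-33,"z":0,"ax":0,"ay":0,"az":0,"fingers":30},{"x":-32,"y":-33,"z":0,"ax":0,"ay":0,"az":0,"fingers":30},{"x":-32,"y":-33,"z":0,"ax":0,"ay":0,"az":0,"fingers":30}])

```text
t: 0.95
eef_pos: [0.3652, 0.4277, 0.2312]
tool_rot: [-0.0, 0.052, 0.999, -0.0]
contact_force: [0.4, 0.5, 1.0]
gripper_width: 0.353
grasp_force: 0.0
```

```bash
python3 st.py
```

```text
t 0.95 reader TCP [-261.1  409.3  231.2] yaw err deg 0.01 F [0.4 0.5 1. ] w 0.3530050551686225
```

Request:
jog_arm(rows=[{"x":-24,"y":-43,"z":0,"ax":0,"ay":0,"az":0,"fingers":30},{"x":-24,"y":-43,"z":0,"ax":0,"ay":0,"az":0,"fingers":30},{"x":-24,"y":-43,"z":0,"ax":0,"ay":0,"az":0,"fingers":30},{"x":-24,"y":-43,"z":0,"ax":0,"ay":0,"az":0,"fingers":30},{"x":-24,"y":-43,"z":0,"ax":0,"ay":0,"az":0,"fingers":30},{"x":-24,"y":-43,"z":0,"ax":0,"ay":0,"az":0,"fingers":30},{"x":-24,"y":-43,"z":0,"ax":0,"ay":0,"az":0,"fingers":30},{"x":-24,"y":-43,"z":0,"ax":0,"ay":0,"az":0,"fingers":30}])

```text
t: 1.75
eef_pos: [0.5195, 0.0652, 0.2314]
tool_rot: [0.0, 0.052, 0.999, 0.0]
contact_force: [0.8, 1.2, 0.4]
gripper_width: 0.352
grasp_force: 0.0
```

Request:
jog_arm(rows=[{"x":0,"y":-40,"z":0,"ax":0,"ay":0,"az":0,"fingers":30},{"x":0,"y":-40,"z":0,"ax":0,"ay":0,"az":0,"fingers":30},{"x":0,"y":-40,"z":10,"ax":0,"ay":0,"az":0,"fingers":30},{"x":0,"y":-24,"z":20,"ax":0,"ay":0,"az":0,"fingers":30},{"x":0,"y":0,"z":20,"ax":0,"ay":0,"az":0,"fingers":30},{"x":0,"y":0,"z":20,"ax":0,"ay":0,"az":0,"fingers":30},{"x":0,"y":0,"z":10,"ax":0,"ay":0,"az":0,"fingers":30},{"x":0,"y":0,"z":0,"ax":0,"ay":0,"az":0,"fingers":30}])

```text
t: 2.55
eef_pos: [0.5031, -0.0758, 0.1501]
tool_rot: [-0.001, 0.052, 0.999, -0.0]
contact_force: [-0.3, 0.1, -0.1]
gripper_width: 0.352
grasp_force: 0.0
```

```bash
python3 st.py; python3 - <<'E'
from h import *
import pickle
c=cam('wrist','w1.png');pickle.dump(c,open('w1.pkl','wb'))
E
```

```text
t 2.55 reader TCP [-71.1 -76.9 150.1] yaw err deg 0.02 F [-0.3  0.1 -0.1] w 0.35162051184654985
```

View pics/w1.png

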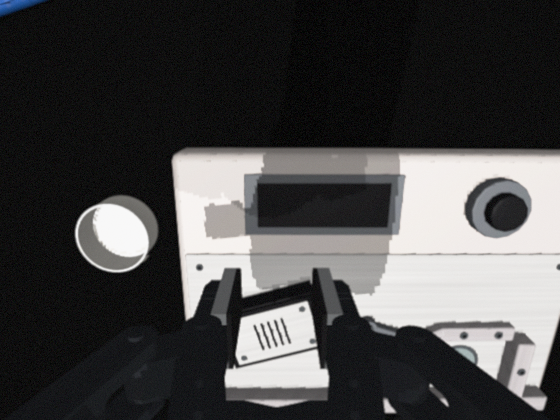

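The wrist view faces back toward the robot. It shows the deck seam at row 253, the display, the key top at about (506,212), and the carrier between and beyond the fingers. I'll use it to check the reader pose and measure the key.

```bash
cat >> st.py <<'E'
E
python3 - <<'E'
from st import *
import pickle
w=pickle.load(open('w1.pkl','rb'));t=pickle.load(open('top0.pkl','rb'))
for n,uv,z in [('seamL',(187,253),.046),('seamR',(540,253),.046),('disp inner fl(-100)',(258,184),.046),('disp +10',(392,184),.046),('disp -100 back',(261,228),.046),('disp+10 back',(388,226),.046)]: print(n,toR(onz(w,uv,z)).round(1))
tt=((197.5)/5-.5+198,(475.5)/5-.5+165)
K=tri([(w,(506,212)),(t,tt)]);print('key',K,toR(K))
E
```

```text
t 2.6 reader TCP [-70.3 -76.9 151.1] yaw err deg 0.02 F [ 0.2 -0.3  0.5] w 0.3483100942189021
seamL [ -40.2 -140.9   46. ]
seamR [-40.  118.4  46. ]
disp inner fl(-100) [-91.6 -88.5  46. ]
disp +10 [-91.8   3.1  46. ]
disp -100 back [-59.6 -86.9  46. ]
disp+10 back [-61.2   3.2  46. ]
key [0.51324485 0.07570652 0.06324293] [-76.90558658  74.81589168  63.24292545]
```

The seam measures x = −40, so the pose is good. Now I'll lower in front of the carrier.

Request:
jog_arm(rows=[{"x":-5,"y":-1,"z":20,"ax":0,"ay":0,"az":0,"fingers":30},{"x":-5,"y":-1,"z":20,"ax":0,"ay":0,"az":0,"fingers":30},{"x":-5,"y":-1,"z":20,"ax":0,"ay":0,"az":0,"fingers":30},{"x":-5,"y":0,"z":20,"ax":0,"ay":0,"az":0,"fingers":30},{"x":0,"y":0,"z":10,"ax":0,"ay":0,"az":0,"fingers":30},{"x":0,"y":0,"z":7,"ax":0,"ay":0,"az":0,"fingers":30},{"x":0,"y":0,"z":0,"ax":0,"ay":0,"az":0,"fingers":30},{"x":0,"y":0,"z":0,"ax":0,"ay":0,"az":0,"fingers":30}])

```text
t: 3.4
eef_pos: [0.524, -0.0811, 0.055]
tool_rot: [0.0, 0.052, 0.999, 0.0]
contact_force: [0.1, -0.8, -0.1]
gripper_width: 0.352
grasp_force: 0.0
```

```bash
python3 st.py
```

```text
t 3.4 reader TCP [-49.7 -80.   55. ] yaw err deg 0.01 F [ 0.1 -0.8 -0.1] w 0.3520430331276974
```

Request:
jog_arm(rows=[{"x":-6,"y":0,"z":2,"ax":0,"ay":0,"az":0,"fingers":30},{"x":-5,"y":0,"z":0,"ax":0,"ay":0,"az":0,"fingers":30},{"x":-5,"y":0,"z":0,"ax":0,"ay":0,"az":0,"fingers":30},{"x":-5,"y":0,"z":0,"ax":0,"ay":0,"az":0,"fingers":30},{"x":-5,"y":0,"z":0,"ax":0,"ay":0,"az":0,"fingers":30},{"x":-5,"y":0,"z":0,"ax":0,"ay":0,"az":0,"fingers":30},{"x":-5,"y":0,"z":0,"ax":0,"ay":0,"az":0,"fingers":30},{"x":-5,"y":0,"z":0,"ax":0,"ay":0,"az":0,"fingers":30}])

```text
t: 4.2
eef_pos: [0.5648, -0.0853, 0.0522]
tool_rot: [-0.0, 0.052, 0.999, 0.0]
contact_force: [-0.5, 1.8, -0.8]
gripper_width: 0.351
grasp_force: 0.4
```

Request:
jog_arm(rows=[{"x":-4,"y":0,"z":0,"ax":0,"ay":0,"az":0,"fingers":30},{"x":-4,"y":0,"z":0,"ax":0,"ay":0,"az":0,"fingers":30},{"x":-4,"y":0,"z":0,"ax":0,"ay":0,"az":0,"fingers":30},{"x":-4,"y":0,"z":0,"ax":0,"ay":0,"az":0,"fingers":30},{"x":-4,"y":0,"z":0,"ax":0,"ay":0,"az":0,"fingers":30},{"x":-2,"y":0,"z":0,"ax":0,"ay":0,"az":0,"fingers":30},{"x":0,"y":0,"z":0,"ax":0,"ay":0,"az":0,"fingers":30},{"x":0,"y":0,"z":0,"ax":0,"ay":0,"az":0,"fingers":30}])

```text
t: 5.0
eef_pos: [0.5869, -0.0877, 0.0525]
tool_rot: [0.001, 0.052, 0.999, -0.0]
contact_force: [0.6, -0.2, -1.0]
gripper_width: 0.352
grasp_force: 0.0
```

```bash
python3 st.py;python3 - <<'E'
from h import *
import pickle
a=cam('side');b=cam('top');pickle.dump((a,b),open('s2.pkl','wb'))
A=cv2.resize(a['pixels'][165:275,215:385],None,fx=4.6,fy=4.6)[:, :780]
cv2.imwrite('pics/s2.png',A[:,:,::-1])
E
```

```text
t 5.0 reader TCP [ 13.5 -80.   52.5] yaw err deg 0.01 F [ 0.6 -0.2 -1. ] w 0.35166583608781177
```

View pics/s2.png

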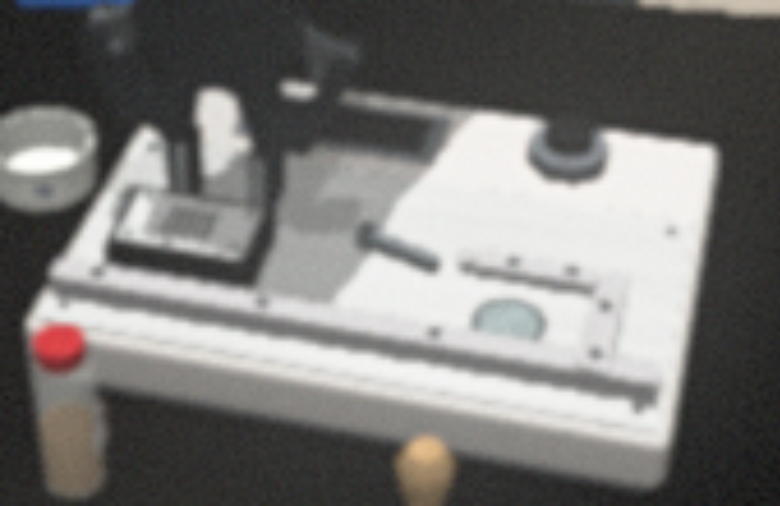

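The carrier is squared up parallel to the rail with a gap of about 7 mm left. I'll push on to contact.

Request:
jog_arm(rows=[{"x":-2,"y":0,"z":0,"ax":0,"ay":0,"az":0,"fingers":30},{"x":-2,"y":0,"z":0,"ax":0,"ay":0,"az":0,"fingers":30},{"x":-1,"y":0,"z":0,"ax":0,"ay":0,"az":0,"fingers":30},{"x":-1,"y":0,"z":0,"ax":0,"ay":0,"az":0,"fingers":30},{"x":-1,"y":0,"z":0,"ax":0,"ay":0,"az":0,"fingers":30},{"x":-1,"y":0,"z":0,"ax":0,"ay":0,"az":0,"fingers":30},{"x":0,"y":0,"z":0,"ax":0,"ay":0,"az":0,"fingers":30},{"x":0,"y":0,"z":0,"ax":0,"ay":0,"az":0,"fingers":30}])

```text
t: 5.9
eef_pos: [0.5946, -0.0885, 0.0523]
tool_rot: [0.0, 0.053, 0.999, -0.0]
contact_force: [-1.9, -0.6, -0.0]
gripper_width: 0.355
grasp_force: 0.4
```

```bash
python3 st.py
```

```text
t 5.9 reader TCP [ 21.3 -80.   52.3] yaw err deg 0.01 F [-1.9 -0.6 -0. ] w 0.3552085529349135
```

Request:
jog_arm(rows=[{"x":-0.5,"y":0,"z":0,"ax":0,"ay":0,"az":0,"fingers":30},{"x":-0.5,"y":0,"z":0,"ax":0,"ay":0,"az":0,"fingers":30},{"x":-0.5,"y":0,"z":0,"ax":0,"ay":0,"az":0,"fingers":30},{"x":-0.5,"y":0,"z":0,"ax":0,"ay":0,"az":0,"fingers":30},{"x":0,"y":0,"z":0,"ax":0,"ay":0,"az":0,"fingers":30},{"x":0,"y":0,"z":0,"ax":0,"ay":0,"az":0,"fingers":30},{"x":0,"y":0,"z":0,"ax":0,"ay":0,"az":0,"fingers":30},{"x":0,"y":0,"z":0,"ax":0,"ay":0,"az":0,"fingers":30}])

```text
t: 6.7
eef_pos: [0.5952, -0.0886, 0.0522]
tool_rot: [-0.001, 0.053, 0.999, 0.0]
contact_force: [-5.2, 1.8, 4.5]
gripper_width: 0.352
grasp_force: 2.8
```

```bash
python3 st.py
```

```text
t 6.7 reader TCP [ 21.9 -80.   52.2] yaw err deg 0.0 F [-5.2  1.8  4.5] w 0.35240443145118194
```

The carrier is against the rail. I'll back off, lift, shut the fingers and go to its right end.

Request:
jog_arm(rows=[{"x":5,"y":0,"z":0,"ax":0,"ay":0,"az":0,"fingers":30},{"x":10,"y":0,"z":-5,"ax":0,"ay":0,"az":0,"fingers":30},{"x":0,"y":0,"z":-25,"ax":0,"ay":0,"az":0,"fingers":30},{"x":0,"y":0,"z":-25,"ax":0,"ay":0,"az":0,"fingers":0},{"x":-12,"y":-16,"z":-5,"ax":0,"ay":0,"az":0,"fingers":0},{"x":-12,"y":-20,"z":0,"ax":0,"ay":0,"az":0,"fingers":0},{"x":-12,"y":-16,"z":0,"ax":0,"ay":0,"az":0,"fingers":0},{"x":-12,"y":-10,"z":0,"ax":0,"ay":0,"az":0,"fingers":0}])

```text
t: 7.5
eef_pos: [0.6227, -0.1557, 0.1131]
tool_rot: [0.001, 0.053, 0.999, -0.0]
contact_force: [-0.2, -1.0, -0.4]
gripper_width: -0.003
grasp_force: 0.0
```

```bash
python3 st.py; python3 - <<'E'
from h import *
import pickle
a=cam('side');w=cam('wrist');pickle.dump((a,w),open('s3.pkl','wb'))
A=cv2.resize(a['pixels'][175:260,220:380],(640,300)[:2]); 
cv2.imwrite('pics/s3.png',np.vstack([cv2.resize(a['pixels'][175:245,220:330],(440,280)),cv2.resize(w['pixels'],(440,315))])[:,:,::-1])
E
```

```text
t 7.5 reader TCP [  56.3 -143.8  113.1] yaw err deg -0.08 F [-0.2 -1.  -0.4] w -0.002671486444409539
```

View pics/s3.png

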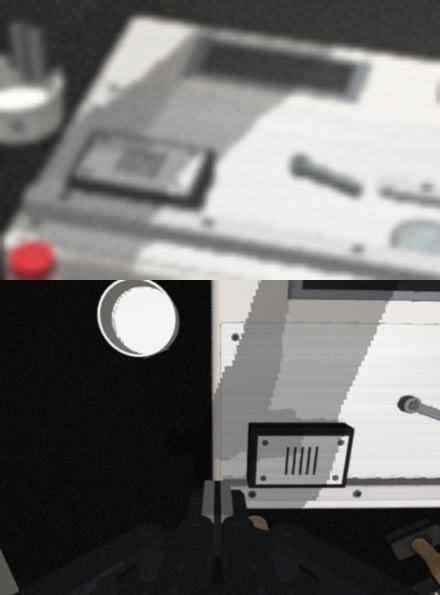

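The carrier lies square against the rail. In the lower, wrist part of the picture its right edge is at about u 249, v 424–487. Checking its y.

```bash
python3 - <<'E'
from st import *
import pickle
a,w=pickle.load(open('s3.pkl','rb'));k=560/440
for p in [(249,487),(248,424),(353,428),(351,487)]: print(toR(onz(w,(p[0]*k,(p[1]-280)*k),.066)).round(1))
E
```

```text
t 7.6 reader TCP [  57.1 -144.2  113. ] yaw err deg -0.13 F [ 0.2  0.5 -0.5] w 0.0030712175814394532
[  70.2 -121.7   66. ]
[  23.8 -123.9   66. ]
[ 26.6 -52.9  66. ]
[ 70.5 -47.9  66. ]
```

```bash
python3 - <<'E'
from st import *
import pickle
a,w=pickle.load(open('s3.pkl','rb'));k=560/440
for p in [(400,478),(400,486),(252,494),(357,494),(230,324)]: print(p,toR(onz(w,(p[0]*k,(p[1]-280)*k),.060)).round(1),toR(onz(w,(p[0]*k,(p[1]-280)*k),.046)).round(1))
print(toR(w['T'][:3,3]))
im=w['pixels'];print(im[240:290,480].mean(1).astype(int).tolist(),im[240:290,400].mean(1).astype(int).tolist())
print(im[160:200,380].mean(1).astype(int).tolist())
E
```

```text
t 7.6 reader TCP [  57.1 -144.2  113. ] yaw err deg -0.13 F [ 0.2  0.5 -0.5] w 0.0030712175814394532
(400, 478) [66.3 -9.1 60. ] [72.7  0.6 46. ]
(400, 486) [72.9 -7.7 60. ] [79.7  2.  46. ]
(252, 494) [  79.  -118.6   60. ] [  86.2 -116.8   46. ]
(357, 494) [ 79.3 -39.5  60. ] [ 86.6 -32.   46. ]
(230, 324) [ -38.7 -136.4   60. ] [ -39.9 -135.9   46. ]
[ -22.94167536 -144.03569385  255.91324731]
[231, 231, 233, 233, 231, 228, 228, 230, 230, 230, 230, 228, 228, 227, 228, 229, 228, 229, 228, 228, 230, 225, 200, 143, 107, 86, 77, 80, 80, 84, 79, 80, 85, 116, 157, 186, 200, 206, 207, 209, 211, 211, 212, 209, 208, 211, 209, 208, 213, 209] [81, 71, 57, 48, 43, 43, 38, 35, 34, 34, 30, 34, 33, 40, 44, 47, 53, 62, 69, 102, 142, 153, 153, 154, 151, 154, 153, 155, 155, 152, 156, 138, 84, 34, 23, 14, 47, 93, 129, 138, 140, 137, 137, 139, 140, 141, 140, 141, 139, 133]
[160, 156, 156, 161, 161, 159, 161, 163, 159, 160, 157, 160, 160, 161, 160, 160, 160, 159, 159, 159, 160, 163, 160, 149, 134, 129, 127, 126, 121, 100, 56, 20, 14, 8, 18, 11, 8, 17, 22, 27]
```

```bash
python3 - <<'E'
from st import *
import pickle
a,w=pickle.load(open('s3.pkl','rb'))
for p in [(249,487),(248,424),(353,428),(351,487)]: print(toR(onz(w,(p[0]*560/440,(p[1]-280)*4/3),.066)).round(1))
print(toR(onz(w,(400*560/440,(486-280)*4/3),.06)))
E
```

```text
t 7.6 reader TCP [  57.1 -144.2  113. ] yaw err deg -0.13 F [ 0.2  0.5 -0.5] w 0.0030712175814394532
[  78.2 -121.5   66. ]
[  28.6 -123.8   66. ]
[ 31.5 -52.2  66. ]
[ 78.5 -46.8  66. ]
[81.07183468 -6.05711348 60.        ]
```

Request:
jog_arm(rows=[{"x":1,"y":-4,"z":5,"ax":0,"ay":0,"az":0,"fingers":0},{"x":0,"y":-4,"z":15,"ax":0,"ay":0,"az":0,"fingers":0},{"x":0,"y":0,"z":20,"ax":0,"ay":0,"az":0,"fingers":0},{"x":0,"y":0,"z":15,"ax":0,"ay":0,"az":0,"fingers":0},{"x":0,"y":0,"z":5,"ax":0,"ay":0,"az":0,"fingers":0},{"x":0,"y":0,"z":0,"ax":0,"ay":0,"az":0,"fingers":0},{"x":0,"y":0,"z":0,"ax":0,"ay":0,"az":0,"fingers":0},{"x":0,"y":0,"z":0,"ax":0,"ay":0,"az":0,"fingers":0}])

```text
t: 8.4
eef_pos: [0.6214, -0.1618, 0.0531]
tool_rot: [0.001, 0.052, 0.999, -0.0]
contact_force: [0.7, -0.7, 0.3]
gripper_width: -0.002
grasp_force: 0.0
```

```bash
python3 st.py
```

```text
t 8.4 reader TCP [  55.6 -150.    53.1] yaw err deg 0.01 F [ 0.7 -0.7  0.3] w -0.0022264179632506343
```

Request:
jog_arm(rows=[{"x":0,"y":4,"z":0,"ax":0,"ay":0,"az":0,"fingers":0},{"x":0,"y":4,"z":0,"ax":0,"ay":0,"az":0,"fingers":0},{"x":0,"y":6,"z":0,"ax":0,"ay":0,"az":0,"fingers":0},{"x":0,"y":8,"z":0,"ax":0,"ay":0,"az":0,"fingers":0},{"x":0,"y":8,"z":0,"ax":0,"ay":0,"az":0,"fingers":0},{"x":0,"y":8,"z":0,"ax":0,"ay":0,"az":0,"fingers":0},{"x":0,"y":8,"z":0,"ax":0,"ay":0,"az":0,"fingers":0},{"x":0,"y":8,"z":0,"ax":0,"ay":0,"az":0,"fingers":0}])

```text
t: 9.2
eef_pos: [0.6266, -0.1075, 0.0524]
tool_rot: [0.0, 0.053, 0.999, -0.0]
contact_force: [-1.0, -2.5, 3.2]
gripper_width: 0.002
grasp_force: 1.5
```

Request:
jog_arm(rows=[{"x":0,"y":6,"z":0,"ax":0,"ay":0,"az":0,"fingers":0},{"x":0,"y":6,"z":0,"ax":0,"ay":0,"az":0,"fingers":0},{"x":0,"y":6,"z":0,"ax":0,"ay":0,"az":0,"fingers":0},{"x":0,"y":6,"z":0,"ax":0,"ay":0,"az":0,"fingers":0},{"x":0,"y":6,"z":0,"ax":0,"ay":0,"az":0,"fingers":0},{"x":0,"y":6,"z":0,"ax":0,"ay":0,"az":0,"fingers":0},{"x":0,"y":4,"z":0,"ax":0,"ay":0,"az":0,"fingers":0},{"x":0,"y":0,"z":0,"ax":0,"ay":0,"az":0,"fingers":0}])

```text
t: 10.0
eef_pos: [0.6307, -0.0676, 0.0523]
tool_rot: [0.0, 0.052, 0.999, 0.0]
contact_force: [0.2, -2.0, 1.7]
gripper_width: 0.0
grasp_force: 1.0
```

```bash
python3 st.py; python3 - <<'E'
from h import *
a=cam('side','x.png')
cv2.imwrite('pics/s4.png',cv2.resize(a['pixels'][170:265,220:380],None,fx=4,fy=4)[:,:,::-1])
E
```

```text
t 10.0 reader TCP [ 55.  -55.4  52.3] yaw err deg 0.04 F [ 0.2 -2.   1.7] w 0.0002174227817456768
```

View pics/s4.png

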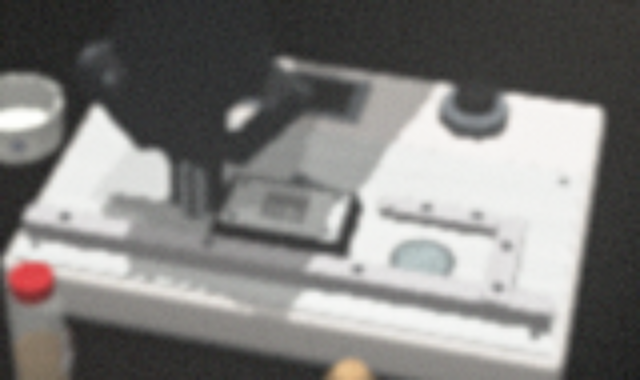

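The carrier is sliding along the rail with its lead end near the pocket mouth. Continuing.

Request:
jog_arm(rows=[{"x":0,"y":5,"z":0,"ax":0,"ay":0,"az":0,"fingers":0},{"x":0,"y":5,"z":0,"ax":0,"ay":0,"az":0,"fingers":0},{"x":0,"y":5,"z":0,"ax":0,"ay":0,"az":0,"fingers":0},{"x":0,"y":5,"z":0,"ax":0,"ay":0,"az":0,"fingers":0},{"x":0,"y":5,"z":0,"ax":0,"ay":0,"az":0,"fingers":0},{"x":0,"y":5,"z":0,"ax":0,"ay":0,"az":0,"fingers":0},{"x":0,"y":5,"z":0,"ax":0,"ay":0,"az":0,"fingers":0},{"x":0,"y":0,"z":0,"ax":0,"ay":0,"az":0,"fingers":0}])

```text
t: 10.85
eef_pos: [0.6345, -0.0316, 0.0522]
tool_rot: [-0.0, 0.052, 0.999, 0.001]
contact_force: [-0.5, 0.2, 0.6]
gripper_width: 0.001
grasp_force: 0.0
```

```bash
python3 st.py
```

```text
t 10.85 reader TCP [ 54.9 -19.2  52.2] yaw err deg 0.1 F [-0.5  0.2  0.6] w 0.0014995209266761543
```

Request:
jog_arm(rows=[{"x":0,"y":4,"z":0,"ax":0,"ay":0,"az":0,"fingers":0},{"x":0,"y":4,"z":0,"ax":0,"ay":0,"az":0,"fingers":0},{"x":0,"y":4,"z":0,"ax":0,"ay":0,"az":0,"fingers":0},{"x":0,"y":4,"z":0,"ax":0,"ay":0,"az":0,"fingers":0},{"x":0,"y":4,"z":0,"ax":0,"ay":0,"az":0,"fingers":0},{"x":0,"y":4,"z":0,"ax":0,"ay":0,"az":0,"fingers":0},{"x":0,"y":4,"z":0,"ax":0,"ay":0,"az":0,"fingers":0},{"x":0,"y":0,"z":0,"ax":0,"ay":0,"az":0,"fingers":0}])

```text
t: 11.65
eef_pos: [0.6373, -0.0043, 0.0522]
tool_rot: [-0.0, 0.052, 0.999, 0.0]
contact_force: [0.5, -0.4, -0.4]
gripper_width: -0.001
grasp_force: 0.0
```

```bash
python3 st.py
```

```text
t 11.65 reader TCP [54.8  8.3 52.2] yaw err deg 0.07 F [ 0.5 -0.4 -0.4] w -0.0014239682733080167
```

Request:
jog_arm(rows=[{"x":0,"y":2,"z":0,"ax":0,"ay":0,"az":0,"fingers":0},{"x":0,"y":2,"z":0,"ax":0,"ay":0,"az":0,"fingers":0},{"x":0,"y":1,"z":0,"ax":0,"ay":0,"az":0,"fingers":0},{"x":0,"y":1,"z":0,"ax":0,"ay":0,"az":0,"fingers":0},{"x":0,"y":1,"z":0,"ax":0,"ay":0,"az":0,"fingers":0},{"x":0,"y":1,"z":0,"ax":0,"ay":0,"az":0,"fingers":0},{"x":0,"y":1,"z":0,"ax":0,"ay":0,"az":0,"fingers":0},{"x":0,"y":1,"z":0,"ax":0,"ay":0,"az":0,"fingers":0}])

```text
t: 12.45
eef_pos: [0.6381, 0.0047, 0.0522]
tool_rot: [-0.0, 0.052, 0.999, 0.0]
contact_force: [-0.5, -2.3, -0.4]
gripper_width: -0.001
grasp_force: 1.2
```

```bash
python3 st.py
```

```text
t 12.45 reader TCP [54.7 17.3 52.2] yaw err deg 0.01 F [-0.5 -2.3 -0.4] w -0.0005019431971821519
```

Sliding friction is present (−2.3 N). I'll push gently on until the stop.

Request:
jog_arm(rows=[{"x":0,"y":1,"z":0,"ax":0,"ay":0,"az":0,"fingers":0},{"x":0,"y":1,"z":0,"ax":0,"ay":0,"az":0,"fingers":0},{"x":0,"y":0.5,"z":0,"ax":0,"ay":0,"az":0,"fingers":0},{"x":0,"y":0.5,"z":0,"ax":0,"ay":0,"az":0,"fingers":0},{"x":0,"y":0,"z":0,"ax":0,"ay":0,"az":0,"fingers":0},{"x":0,"y":0,"z":0,"ax":0,"ay":0,"az":0,"fingers":0},{"x":0,"y":0,"z":0,"ax":0,"ay":0,"az":0,"fingers":0},{"x":0,"y":0,"z":0,"ax":0,"ay":0,"az":0,"fingers":0}])

```text
t: 13.25
eef_pos: [0.6384, 0.0074, 0.0522]
tool_rot: [-0.0, 0.053, 0.999, 0.0]
contact_force: [-2.4, -2.6, -0.3]
gripper_width: -0.001
grasp_force: 1.3
```

```bash
python3 st.py; python3 - <<'E'
from h import *
a=cam('side','x5.png');w=cam('wrist')
cv2.imwrite('pics/s5.png',np.vstack([cv2.resize(a['pixels'][190:260,270:370],(500,350)),cv2.resize(w['pixels'][:200],(500,200))])[:,:,::-1])
E
```

```text
t 13.25 reader TCP [54.8 20.  52.2] yaw err deg 0.01 F [-2.4 -2.6 -0.3] w -0.0008914771973859894
```

View pics/s5.png

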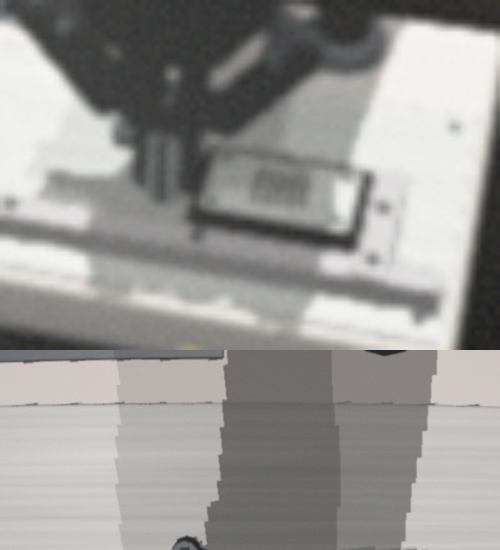

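The carrier is practically at the stop. I'll push firmer until the force rises.

Request:
jog_arm(rows=[{"x":0,"y":0.5,"z":0,"ax":0,"ay":0,"az":0,"fingers":0},{"x":0,"y":0.5,"z":0,"ax":0,"ay":0,"az":0,"fingers":0},{"x":0,"y":0.5,"z":0,"ax":0,"ay":0,"az":0,"fingers":0},{"x":0,"y":0.5,"z":0,"ax":0,"ay":0,"az":0,"fingers":0},{"x":0,"y":0,"z":0,"ax":0,"ay":0,"az":0,"fingers":0},{"x":0,"y":0,"z":0,"ax":0,"ay":0,"az":0,"fingers":0},{"x":0,"y":0,"z":0,"ax":0,"ay":0,"az":0,"fingers":0},{"x":0,"y":0,"z":0,"ax":0,"ay":0,"az":0,"fingers":0}])

```text
t: 14.15
eef_pos: [0.6385, 0.0075, 0.0523]
tool_rot: [-0.0, 0.053, 0.999, -0.001]
contact_force: [-3.3, -6.1, 0.8]
gripper_width: -0.003
grasp_force: 3.2
```

```bash
python3 st.py
```

```text
t 14.15 reader TCP [54.8 20.2 52.3] yaw err deg -0.06 F [-3.3 -6.1  0.8] w -0.002761262874863249
```

Request:
jog_arm(rows=[{"x":0,"y":1,"z":0,"ax":0,"ay":0,"az":0,"fingers":0},{"x":0,"y":1,"z":0,"ax":0,"ay":0,"az":0,"fingers":0},{"x":0,"y":0,"z":0,"ax":0,"ay":0,"az":0,"fingers":0},{"x":0,"y":0,"z":0,"ax":0,"ay":0,"az":0,"fingers":0},{"x":0,"y":0,"z":0,"ax":0,"ay":0,"az":0,"fingers":0},{"x":0,"y":-4,"z":0,"ax":0,"ay":0,"az":0,"fingers":0},{"x":0,"y":-8,"z":0,"ax":0,"ay":0,"az":0,"fingers":0},{"x":0,"y":-4,"z":-10,"ax":0,"ay":0,"az":0,"fingers":0}])

```text
t: 14.95
eef_pos: [0.6369, -0.0044, 0.0617]
tool_rot: [-0.001, 0.052, 0.999, 0.0]
contact_force: [0.1, -0.6, 0.3]
gripper_width: 0.001
grasp_force: 0.0
```

Request:
jog_arm(rows=[{"x":0,"y":-5,"z":-30,"ax":0,"ay":0,"az":0,"fingers":0},{"x":10,"y":-20,"z":-40,"ax":0,"ay":0,"az":0,"fingers":0},{"x":20,"y":-20,"z":-20,"ax":0,"ay":0,"az":0,"fingers":0},{"x":30,"y":-30,"z":0,"ax":0,"ay":0,"az":0,"fingers":0},{"x":30,"y":0,"z":0,"ax":0,"ay":0,"az":0,"fingers":0},{"x":30,"y":0,"z":0,"ax":0,"ay":0,"az":0,"fingers":0},{"x":0,"y":0,"z":0,"ax":0,"ay":0,"az":0,"fingers":0},{"x":0,"y":0,"z":0,"ax":0,"ay":0,"az":0,"fingers":0}])

```text
t: 15.75
eef_pos: [0.5109, -0.0662, 0.1534]
tool_rot: [0.001, 0.052, 0.999, 0.001]
contact_force: [0.5, -0.7, 0.3]
gripper_width: -0.0
grasp_force: 0.0
```

```bash
python3 st.py; python3 - <<'E'
from h import *
import pickle
t=cam('top');s=cam('side');pickle.dump((t,s),open('s6.pkl','wb'))
A=cv2.resize(t['pixels'][165:265,198:308],None,fx=5,fy=5,interpolation=cv2.INTER_CUBIC)[:380]
B=cv2.resize(s['pixels'][205:250,280:370],(550,220),interpolation=cv2.INTER_CUBIC)
cv2.imwrite('pics/s6.png',np.vstack([A,B[:,:550]])[:,:,::-1])
E
```

```text
t 15.75 reader TCP [-64.4 -66.5 153.4] yaw err deg 0.04 F [ 0.5 -0.7  0.3] w -0.00038865518506393993
```

View pics/s6.png

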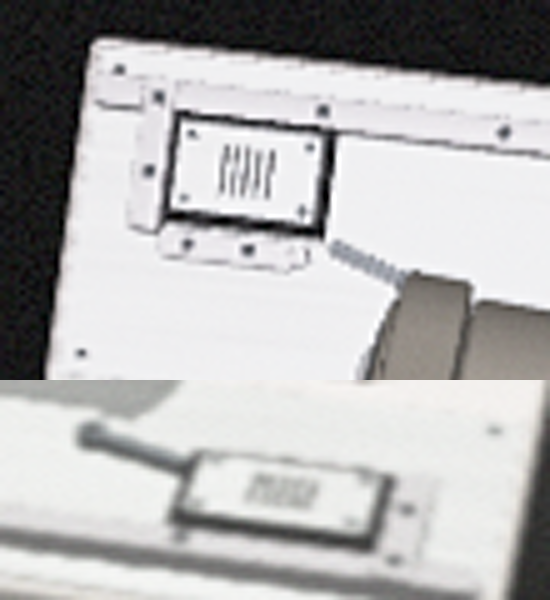

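Carrier is seated in the corner. The latch tip is at (332,243) in the top crop, the same place as when closed at the start. Next is the key, at about (−77, 75) in the reader frame with its top at z ≈ 62.

Request:
jog_arm(rows=[{"x":2.3,"y":30,"z":0,"ax":0,"ay":0,"az":0,"fingers":0},{"x":2.5,"y":40,"z":0,"ax":0,"ay":0,"az":0,"fingers":0},{"x":2.5,"y":40,"z":0,"ax":0,"ay":0,"az":0,"fingers":0},{"x":2.5,"y":31.5,"z":20,"ax":0,"ay":0,"az":0,"fingers":0},{"x":2.5,"y":0,"z":25,"ax":0,"ay":0,"az":0,"fingers":0},{"x":0,"y":0,"z":25,"ax":0,"ay":0,"az":0,"fingers":0},{"x":0,"y":0,"z":8,"ax":0,"ay":0,"az":0,"fingers":0},{"x":0,"y":0,"z":0,"ax":0,"ay":0,"az":0,"fingers":0}])

```text
t: 16.65
eef_pos: [0.5128, 0.0753, 0.0734]
tool_rot: [-0.001, 0.053, 0.999, -0.0]
contact_force: [0.3, 0.1, 0.8]
gripper_width: 0.004
grasp_force: 0.0
```

Request:
jog_arm(rows=[{"x":0,"y":0,"z":3,"ax":0,"ay":0,"az":0,"fingers":0},{"x":0,"y":0,"z":3,"ax":0,"ay":0,"az":0,"fingers":0},{"x":0,"y":0,"z":3,"ax":0,"ay":0,"az":0,"fingers":0},{"x":0,"y":0,"z":2,"ax":0,"ay":0,"az":0,"fingers":0},{"x":0,"y":0,"z":1,"ax":0,"ay":0,"az":0,"fingers":0},{"x":0,"y":0,"z":1,"ax":0,"ay":0,"az":0,"fingers":0},{"x":0,"y":0,"z":0,"ax":0,"ay":0,"az":0,"fingers":0},{"x":0,"y":0,"z":0,"ax":0,"ay":0,"az":0,"fingers":0}])

```text
t: 17.45
eef_pos: [0.5133, 0.0755, 0.0616]
tool_rot: [0.001, 0.053, 0.999, 0.0]
contact_force: [1.2, -1.3, 4.9]
gripper_width: 0.002
grasp_force: 1.9
```

```bash
python3 st.py
```

```text
t 17.45 reader TCP [-76.8  74.6  61.6] yaw err deg 0.0 F [ 1.2 -1.3  4.9] w 0.0016101016601416966
```

Request:
jog_arm(rows=[{"x":0,"y":0,"z":1.5,"ax":0,"ay":0,"az":0,"fingers":0},{"x":0,"y":0,"z":1.5,"ax":0,"ay":0,"az":0,"fingers":0},{"x":0,"y":0,"z":1,"ax":0,"ay":0,"az":0,"fingers":0},{"x":0,"y":0,"z":1,"ax":0,"ay":0,"az":0,"fingers":0},{"x":0,"y":0,"z":1,"ax":0,"ay":0,"az":0,"fingers":0},{"x":0,"y":0,"z":0,"ax":0,"ay":0,"az":0,"fingers":0},{"x":0,"y":0,"z":0,"ax":0,"ay":0,"az":0,"fingers":0},{"x":0,"y":0,"z":0,"ax":0,"ay":0,"az":0,"fingers":0}])

```text
t: 18.25
eef_pos: [0.5135, 0.0755, 0.0592]
tool_rot: [0.0, 0.053, 0.999, 0.001]
contact_force: [-14.1, -3.0, 51.2]
gripper_width: 0.003
grasp_force: 25.7
```

```bash
python3 st.py
```

```text
t 18.25 reader TCP [-76.6  74.6  59.2] yaw err deg -0.05 F [-14.1  -3.   51.2] w 0.0028899591386806504
```

The key has bottomed at 59 mm with a firm force rise. Releasing and retreating.

Request:
jog_arm(rows=[{"x":0,"y":0,"z":-4,"ax":0,"ay":0,"az":0,"fingers":0},{"x":0,"y":0,"z":-5,"ax":0,"ay":0,"az":0,"fingers":0},{"x":0,"y":0,"z":-15,"ax":0,"ay":0,"az":0,"fingers":0},{"x":0,"y":0,"z":-30,"ax":0,"ay":0,"az":0,"fingers":0},{"x":0,"y":0,"z":-40,"ax":0,"ay":0,"az":0,"fingers":0},{"x":0,"y":0,"z":-20,"ax":0,"ay":0,"az":0,"fingers":0},{"x":0,"y":0,"z":0,"ax":0,"ay":0,"az":0,"fingers":0},{"x":0,"y":0,"z":0,"ax":0,"ay":0,"az":0,"fingers":0}])

```text
t: 19.05
eef_pos: [0.512, 0.0755, 0.1687]
tool_rot: [-0.001, 0.052, 0.999, -0.0]
contact_force: [-0.1, -0.0, -1.2]
gripper_width: 0.001
grasp_force: 0.0
```

```bash
python3 st.py; python3 - <<'E'
from h import *
import pickle
t,s=pickle.load(open('s6.pkl','rb'));n=cam('side')
d=np.abs(n['pixels'].astype(int)-s['pixels'])[205:250,280:370].mean(2);print('pocket diff',d.mean(),d.max())
s0=pickle.load(open('side0.pkl','rb'));k=np.abs(n['pixels'].astype(int)-s0['pixels'])[185:206,328:350].mean(2);print('key diff',k.mean(),k.max())
E
```

```text
t 19.05 reader TCP [-78.1  74.5 168.7] yaw err deg 0.02 F [-0.1 -0.  -1.2] w 0.0011191708092807646
pocket diff 12.040658436213993 81.33333333333333
key diff 28.089466089466093 105.66666666666667
```

```bash
python3 -c "
from station import bot
print(bot.hand_in())"
```

```text
the job is handed in; nothing more can be done
None
```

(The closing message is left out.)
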